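# Reset the recessed drive adjuster of a syringe pump

### The job

Reset the syringe pump's drive adjuster, the small black knob sunk in the round well of its face: turn it gently clockwise (seen from above) until you feel it come up against its springy end stop, without forcing it past, then turn it back a quarter turn from the stop and let go. Don't lean on the pump, and leave the other things on the bench where they are.

Things in the scene. Friction and masses are not known exactly. Their poses are not given: they have to be found in the camera images.
- pump: The syringe pump, fixed: a white box 150 mm (its x) by 310 mm (its y) and 100 mm high, face up; origin at the centre of its underside, z up. On the face at the -y end are a violet keypad and a screen (flat), at the +y end the adjuster well. A clear syringe lies along its +x side, below the face.
- well (a point): Centre of the mouth of the adjuster well, level with the pump's face, 100 mm above the bench; axes as the pump's. The well is a vertical round hole ringed in violet, 78 mm in diameter and 34 mm deep with a flat floor; nothing stands above the face around it. Fully open grippers may be too wide for it: open the fingers only as far as needed.
- knob_grip (a point): The adjuster knob: upright, round, black, fluted, 24 mm in diameter, in the middle of the well. Its foot is 3 mm, its flat top 27 mm above the well floor (top 7 mm below the mouth). This point is on its axis, 9 mm below its top; z up; x along the red pointer line on its top. It can be pinched at any yaw, turns with light friction (0.035 N m) and stays where it is left.
- knob_top (a point): Centre of the knob's top; x along the red pointer. The hidden end stop lies 0.8 to 2.4 rad clockwise (from above) of the starting angle, differently each time. There the turning moment steps up to 0.10 N m, then rises 0.5 N m per rad as the stop's spring yields; over 0.4 rad past contact (0.3 N m) forces it. Let go past the stop, the knob springs back to it.
- meter: Bystander: yellow and black multimeter, 185 x 88 x 36 mm, lying on the bench; origin at the centre of its underside, x along its length.
- can: Bystander: blue spray can, 52 mm in diameter, 150 mm high, standing; origin at the centre of its underside.
- driver: Bystander: red-handled screwdriver lying on the bench along its x; origin on its underside.
- cover: Bystander: violet round cover of the well, 86 mm in diameter, 16 mm high with its grip, lying on the bench; origin at the centre of its underside.

How it is judged:
On the way:
1. the knob has been turned clockwise up against its end stop (within 0.06 rad of it) (horizontal distance between knob_c1 and stop_c1 below 0.00055 m), for 0.1 s.
At the end, for the whole second after the job is handed in: the knob stands a quarter turn (1.57 rad) counter-clockwise of its end stop, within about 0.29 rad (16 degrees) under and 0.29 rad over, and is let go (horizontal distance between knob_c1 and stop_c1 between 0.01075 and 0.01443 m); the robot touches nothing.
It fails at once if the end stop was forced more than 0.4 rad past first contact (distance of stop_c1 from where it was at the start of the episode above 0.00358 m).
It fails at once if the robot pressed on the pump with more than 40 N (contact force between any of the fingers, the arm and pump above 40 N).
It fails at once if the multimeter, spray can, screwdriver or well cover was moved more than 20 mm (distance of any of meter, can, driver, cover from where it was at the start of the episode above 0.02 m).
It also fails if it takes over 64 s, if anything falls off the work surface, if the arm or the gripper's body presses on something with over 40 N, if the wrist force passes 120 N, or if a joint passes its speed limit or range.

### The arm

A 7-joint arm with a two-finger parallel gripper is mounted at the origin on the work surface. World frame = base frame: x ahead of the robot, y to its left, z up, the work surface at z = 0. Lengths are in m, angles in rad, forces in N, time in s.
With the tool pointing down it reaches from about 0.4 to 0.875 m from the base axis. Payload 6.5 kg.
Tool frame: the origin (TCP) lies midway between the tips of the shut fingers; the grasp point (between the pads) lies 19 mm behind it; z points along the fingers, y is the line along which they close (so a half turn about z gives the same grasp; the last joint's range is limited). The gripper opens to 88 mm and grips with 3 to 60 N. Pads are 18 mm wide; open, the fingers measure 123 mm over their backs; the gripper's body (75 mm by 187 mm) begins 45 mm behind the grasp point.
Start: joints at [-1.258, 0.536, -0.004, 1.538, 0.003, 1.067, -0.071], TCP at [0.24, 0.604, 0.239] pointing down, gripper open.
Joint ranges: [-2.7, 2.7], [-0.37, 2.16], [-1.27, 1.26], [0.24, 2.4], [-1.31, 4.45], [0.19, 1.91], [-2.76, 2.76]. Speed limits (rad/s): [2.39, 2.39, 3.14, 3.14, 3.14, 3.14, 3.14].

### API

Orientations are given as a rotation vector (axis times angle).
In Python, from bench import robot gives the robot as it stands.
- The arm moves only by the tool carry_out, never from a script. Its argument "plan" is a list of rows, each a list of 7 numbers: the turn, a rotation vector about the tool's x, y, z each as a share of 360 degrees, from -1 to 1, then the shift along the tool's x, y, z each as a share of 0.5 m, from -1 to 1, then the opening, from 0 (shut) to 1 (fully open). A call has 1 to 12 rows; each row is the pose to reach, as a shift and turn from the pose commanded when the call began, along the tool's axes at that moment, turning the shorter way round; what a row does not reach only later rows make up. A row lasts 1/12 s, in which the tool goes at most 41.7 mm and 7.16 degrees, less where a joint would pass 70% of its speed; a pose out of reach is approached as far as the arm can. A call with a number of a shift or a turn outside -1 to 1 is refused whole. A call with a gripper value outside its range is refused whole. The fingers move at their own pace and stop on an object; the grip force is fixed at half the most. Time passes only in rows, so rows that repeat a pose let the fingers close. It gives the time, the measured TCP pose, the force, the opening and the grip force at its end, in the units of the state.
- robot.observe(): the state, without advancing time (a new reading comes with each control period).
- robot.grab_frame(name): name is "side" or "top" or "wrist"; returns the picture (384x512x3 uint8, blue, green, red); there is no depth.
- robot.camera_model(name): a dict with "intrinsics" (3x3 intrinsics, pixels), "R" (3x3) and "t" (3): a world point X has camera coordinates R X + t; the wrist camera has in their place "hand_eye" (4x4, takes a point from camera to tool coordinates, whose origin is the TCP and whose axes are the flange's). Camera axes: x right, y down, z forward; pixel columns grow to the right and rows downward; lengths in m; the calibration is good to about 2 mm. A picture is of the moment at which its call begins: read the wrist's pose just before it. camera_model takes no time and is no camera call.
- robot.finish_job(): hands the job in; it is judged then, once.
Trained networks look in the newest picture that a camera, given by its name, has taken for a name from the list of things; names that differ only in an ending like _2 or _b are one class to them, and where a whole thing is asked for, a point or a joint stands for the part that bears it (a point fixed in the world has none). Each returns a list of dicts, best first, with "p" (0 to 1); they miss things now and then, are a little off and sometimes report something else, mostly with a low value. They report only what shows in the picture. A call takes as long as a camera call.
- robot.search_frame(name, camera): "location" ([column, row] in pixels, amid what is visible of it).
- robot.silhouettes(name, camera): "region" (384x512 bool, what is visible of it) and "location" ([column, row] in pixels, amid what is visible of it).
- robot.mark_of(name, camera): "location" ([column, row] in pixels: a listed point, or the origin of a listed thing).
The state is a dict: "time": time; "q": joint angles; "qvel": joint speeds; "joint_efforts": joint torques, N m; "tcp_pos": TCP position; "orientation": TCP orientation; "ft_force": force on the tool from outside, world axes, zero at the start; "ft_torque": the same for the moment, N m; "grip_width": finger opening in m; "gripper_force": force on a finger pad.
Only numpy, scipy, OpenCV 4.12 (cv2) and the standard library are available. Lean on these libraries where they do the work, as an engineer would, in place of code of your own. Each camera call takes 0.05 s, during which the arm holds its last target. There are 200 camera calls.

## Working session

There is one attempt and no reset: what is moved stays moved. The work goes in short steps, Python scripts to look and compute and a tool call to move; the robot and the scene stay as the last step left them, time stands still between calls to the robot, and variables do not carry over. Pictures are saved under pics/ and viewed, at most 10 in all, crops included, and the job is handed in when it is done.

Besides the shell and the picture viewer there is one more tool, called after ">>>" as name(argument=value, ...), one argument or row to a line, values as JSON. carry_out: Moves the arm, as the interface text tells. Its arguments: {"type":"object","properties":{"plan":{"type":"array"}},"required":["plan"]}

```bash
mkdir -p pics; ls; cat > h.py <<'E'
import numpy as np, cv2
from scipy.spatial.transform import Rotation as Rn
from bench import robot
def cam(name):
    m=robot.camera_model(name)
    K=np.array(m["intrinsics"])
    if name!="wrist": return K,np.array(m["R"]),np.array(m["t"])
    s=robot.observe(); T=np.eye(4); T[:3,:3]=Rn.from_rotvec(s["orientation"]).as_matrix(); T[:3,3]=s["tcp_pos"]
    W=np.linalg.inv(T@np.array(m["hand_eye"])); return K,W[:3,:3],W[:3,3]
def ray(c,px):
    K,R,t=c; d=R.T@np.linalg.inv(K)@np.array([px[0],px[1],1.]); return -R.T@t,d/np.linalg.norm(d)
def tri(obs):
    A=0;b=0
    for c,px in obs:
        o,d=ray(c,px);P=np.eye(3)-np.outer(d,d);A=A+P;b=b+P@o
    return np.linalg.solve(A,b)
def onz(c,px,z):
    o,d=ray(c,px); return o+d*(z-o[2])/d[2]
def proj(c,X):
    K,R,t=c; p=K@(R@np.array(X)+t); return p[:2]/p[2]
E
cat > a.py <<'E'
from h import *
np.set_printoptions(precision=4,suppress=True)
s=robot.observe();print(s)
C={}
ims=[]
D={}
for n in("side","top","wrist"):
    C[n]=cam(n);im=robot.grab_frame(n);ims.append(im)
    for k in("well","knob_top","knob_grip","pump"):
        r=robot.mark_of(k,n); D[n,k]=r
        print(n,k,[(np.round(x["location"],1),round(x["p"],2)) for x in r[:2]])
cv2.imwrite("pics/a.png",np.vstack([np.hstack(ims[:2]),np.hstack([ims[2],ims[2]*0])])[:, :] if 0 else cv2.resize(np.hstack(ims[:2]),(800,300)))
cv2.imwrite("pics/aw.png",ims[2])
for k in("well","knob_top","knob_grip"):
    for n in C:
        if D[n,k]: print(k,n,onz(C[n],D[n,k][0]["location"],{"well":.1,"knob_top":.093,"knob_grip":.084}[k]))
    o=[(C[n],D[n,k][0]["location"]) for n in C if D[n,k] and D[n,k][0]["p"]>.4]
    if len(o)>1: print(k,tri(o))
E
python3 a.py
```

```text
pics
{'time': 0.0, 'q': array([-1.2582,  0.5372, -0.0044,  1.5389,  0.0026,  1.0673, -0.0712]), 'qvel': array([-0.0008,  0.0006,  0.0001,  0.0007, -0.0004, -0.0005, -0.0015]), 'joint_efforts': array([  0.0011, -57.0995,   0.9913, -25.1604,  -0.0563,   0.018 ,
         0.0002]), 'tcp_pos': array([0.2402, 0.6033, 0.2378]), 'orientation': array([-0.5913, -3.0853,  0.0027]), 'ft_force': array([-0.3375,  0.0606, -0.1317]), 'ft_torque': array([0.0029, 0.0717, 0.0235]), 'gripper_force': 0.0, 'grip_width': 0.08799062058970875}
side well [(array([253.5, 221.6]), 0.59), (array([185.7, 207. ]), 0.16)]
side knob_top [(array([250.4, 223.9]), 0.71)]
side knob_grip [(array([250.3, 229.6]), 0.62)]
side pump [(array([262. , 227.8]), 0.65), (array([279.6, 165.6]), 0.3)]
top well [(array([217.9, 219. ]), 0.56)]
top knob_top [(array([220.5, 213.8]), 0.62)]
top knob_grip [(array([219.7, 217.8]), 0.62), (array([225.7, 134.9]), 0.36)]
top pump [(array([248.5, 205.8]), 0.82)]
wrist well []
wrist knob_top []
wrist knob_grip []
wrist pump []
well side [0.5463 0.1167 0.1   ]
well top [0.5472 0.1205 0.1   ]
well [0.5459 0.1194 0.1028]
knob_top side [0.5513 0.1206 0.093 ]
knob_top top [0.5596 0.1153 0.093 ]
knob_top [0.5584 0.1151 0.084 ]
knob_grip side [0.5467 0.1268 0.084 ]
knob_grip top [0.5506 0.118  0.084 ]
knob_grip [0.5517 0.1195 0.0741]
```

View pics/a.png

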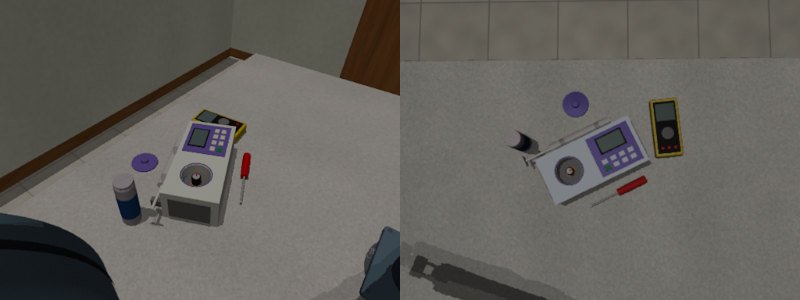

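```bash
cat > rel.py <<'E'
# usage: rel.py x y z [yaw of tool y-axis deg, world] -> shift/turn units from the present pose
import sys
from h import *
np.set_printoptions(precision=4,suppress=True)
a=list(map(float,sys.argv[1:]))
s=robot.observe();R=Rn.from_rotvec(s["orientation"]).as_matrix()
print("t",s["time"],"tcp",s["tcp_pos"],"y-axis yaw deg",np.degrees(np.arctan2(R[1,1],R[0,1])),"z",R[:,2],"q",s["q"])
print("shift units",R.T@(np.array(a[:3])-s["tcp_pos"])/.5)
E
python3 rel.py .55 .119 .25
python3 -c "
from h import *
print(robot.camera_model('wrist'))"
```

```text
t 0.75 tcp [0.2404 0.6039 0.2387] y-axis yaw deg 68.29886233652788 z [ 0. -0. -1.] q [-1.2582  0.5364 -0.0044  1.5379  0.0026  1.0673 -0.0712]
shift units [-0.934  -0.6721 -0.0225]
{'intrinsics': array([[275.71343386,   0.        , 253.10839864],
       [  0.        , 275.71343386, 190.20546675],
       [  0.        ,   0.        ,   1.        ]]), 'hand_eye': array([[ 4.15286190e-04, -9.53323237e-01, -3.01951374e-01,
         7.82005653e-02],
       [ 9.99998302e-01,  9.37957855e-04, -1.58598892e-03,
         1.64329188e-05],
       [ 1.79517776e-03, -3.01950203e-01,  9.53322009e-01,
        -1.45654239e-01],
       [ 0.00000000e+00,  0.00000000e+00,  0.00000000e+00,
         1.00000000e+00]])}
```

The side view shows the pump in the middle with the knob in the well at about (196,176) of the left half. The can is to its left, the cover is behind it, and the screwdriver and meter are on the far side. I'll move above the well, keeping the present yaw.

>>> carry_out(
  plan=[
    [0,0,0,-0.93,-0.67,0.03,0.75],
    [0,0,0,-0.93,-0.67,0.03,0.75],
    [0,0,0,-0.93,-0.67,0.03,0.75],
    [0,0,0,-0.93,-0.67,0.03,0.75],
    [0,0,0,-0.93,-0.67,0.03,0.75],
    [0,0,0,-0.93,-0.67,0.03,0.75],
    [0,0,0,-0.93,-0.67,0.03,0.75],
    [0,0,0,-0.93,-0.67,0.03,0.75],
    [0,0,0,-0.93,-0.67,0.03,0.75],
    [0,0,0,-0.93,-0.67,0.03,0.75],
    [0,0,0,-0.93,-0.67,0.03,0.75],
    [0,0,0,-0.93,-0.67,0.03,0.75],
  ],
)

```text
time: 1.75
tcp_pos: [0.51, 0.1807, 0.226]
orientation: [0.591, 3.085, 0.001]
ft_force: [1.0, 0.1, -0.7]
grip_width: 0.0665
gripper_force: 0.0
```

>>> carry_out(
  plan=[
    [0,0,0,0,0,0,0.75],
    [0,0,0,0,0,0,0.75],
    [0,0,0,0,0,0,0.75],
  ],
)

```text
time: 2.0
tcp_pos: [0.5089, 0.1831, 0.2257]
orientation: [-0.591, -3.085, -0.001]
ft_force: [-0.1, -0.1, 0.2]
grip_width: 0.0661
gripper_force: 0.0
```

```bash
python3 rel.py .55 .119 .2; cat > w.py <<'E'
import sys
from h import *
np.set_printoptions(precision=4,suppress=True)
c=cam("wrist");im=robot.grab_frame("wrist");cv2.imwrite(sys.argv[1],im)
for k,z in(("well",.1),("knob_top",.093),("knob_grip",.084)):
    for x in robot.mark_of(k,"wrist")[:2]: print(k,np.round(x["location"],1),round(x["p"],2),onz(c,x["location"],z))
E
python3 w.py pics/w1.png
python3 - <<'E'
from h import *
for n in("side","top"):
    c=cam(n);robot.grab_frame(n)
    for x in robot.mark_of("can",n)[:2]: print("can",n,x["p"],onz(c,x["location"],0))
E
```

```text
t 2.0 tcp [0.5089 0.1831 0.2257] y-axis yaw deg 68.29948774068707 z [-0.0002  0.0006 -1.    ] q [-0.5391  0.3665  0.1393  1.8493 -0.0629  0.93    0.8208]
shift units [-0.1238 -0.0887  0.0512]
well [220.8 235. ] 0.88 [0.5504 0.1283 0.1   ]
knob_top [216.8 231.4] 0.95 [0.5477 0.1238 0.093 ]
can side 0.65 [0.64351304 0.27758571 0.        ]
can top 0.83 [0.63451684 0.28779411 0.        ]
```

>>> carry_out(
  plan=[
    [0,0,0,-0.117,-0.082,0.05,0.75],
    [0,0,0,-0.117,-0.082,0.05,0.75],
    [0,0,0,-0.117,-0.082,0.05,0.75],
    [0,0,0,-0.117,-0.082,0.05,0.75],
    [0,0,0,-0.117,-0.082,0.05,0.75],
  ],
)

```text
time: 2.82
tcp_pos: [0.548, 0.1235, 0.2006]
orientation: [-0.591, -3.085, -0.001]
ft_force: [-0.2, 0.3, -0.2]
grip_width: 0.0661
gripper_force: 0.0
```

```bash
python3 w.py pics/w2.png;python3 rel.py .5477 .1238 .2
```

```text
well [257.2 189.2] 0.68 [0.5482 0.1272 0.1   ]
knob_top [251.5 186.5] 0.61 [0.5457 0.1223 0.093 ]
knob_grip [258.2 185.1] 0.63 [0.5493 0.128  0.084 ]
knob_grip [126.6 160.6] 0.59 [0.4794 0.0188 0.084 ]
t 3.0167 tcp [0.548  0.1242 0.201 ] y-axis yaw deg 68.41738230583913 z [ 0.0004  0.0008 -1.    ] q [-0.4242  0.4329  0.1575  1.819  -0.0852  0.8957  0.9664]
shift units [ 0.0003 -0.001   0.0021]
```

View pics/w2.png

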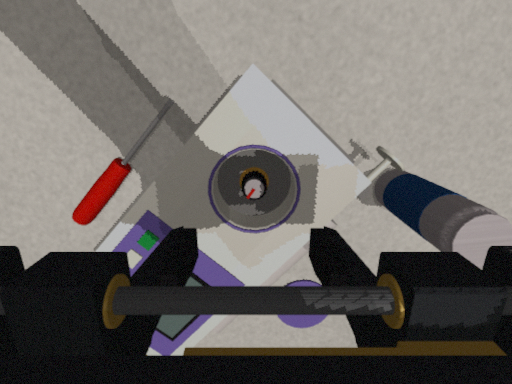

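The wrist view shows the violet ring centred near (254,189), with the knob and its red pointer at about (252,188). I'll fit the ring in both wrist views.

```bash
cat > ring.py <<'E'
from h import *
np.set_printoptions(precision=4,suppress=True)
m=robot.camera_model("wrist");K=np.array(m["intrinsics"]);H=np.array(m["hand_eye"])
def camat(p,rv):
    T=np.eye(4);T[:3,:3]=Rn.from_rotvec(rv).as_matrix();T[:3,3]=p;W=np.linalg.inv(T@H);return K,W[:3,:3],W[:3,3]
def fit(f,near,r):
    im=cv2.imread(f);h=cv2.cvtColor(im,cv2.COLOR_BGR2HSV)
    M=cv2.inRange(h,(118,60,40),(140,255,255));yy,xx=np.mgrid[:384,:512]
    M[(np.hypot(xx-near[0],yy-near[1])>r)]=0
    pts=np.argwhere(M)[:,::-1].astype(np.float32)
    # keep pts on ring
    for _ in range(3):
        e=cv2.fitEllipse(pts);(cx,cy),(a,b),_t=e
        d=np.hypot(pts[:,0]-cx,pts[:,1]-cy);pts=pts[abs(d-(a+b)/4)<6]
    return e
if __name__=="__main__":
    o=[]
    for f,p,rv,n in(("pics/w1.png",[.5089,.1831,.2257],[-.591,-3.085,-.001],(220,235)),("pics/w2.png",[.548,.1240,.2009],[-.5895,-3.086,-.0005],(254,189))):
        e=fit(f,n,55);c=camat(p,rv);print(e,onz(c,e[0],.1));o.append((c,e[0]))
    print(tri(o))
E
python3 ring.py
```

```text
((215.9074249267578, 233.34117126464844), (69.0600814819336, 77.2869873046875), 100.35647583007812) [0.5467 0.1242 0.1   ]
((253.71856689453125, 188.46607971191406), (84.91816711425781, 89.24398040771484), 89.0727310180664) [0.5464 0.1249 0.1   ]
[0.5455 0.1252 0.1029]
```

>>> carry_out(
  plan=[
    [0,0,0,0.0032,0,0.142,0.386],
    [0,0,0,0.0032,0,0.142,0.386],
    [0,0,0,0.0032,0,0.142,0.386],
    [0,0,0,0.0032,0,0.142,0.386],
    [0,0,0,0.0032,0,0.142,0.386],
  ],
)

```text
time: 3.43
tcp_pos: [0.5478, 0.1239, 0.1312]
orientation: [0.59, 3.084, 0.001]
ft_force: [-0.3, 0.0, 0.7]
grip_width: 0.0355
gripper_force: 0.0
```

```bash
python3 w.py pics/w3.png;python3 rel.py .5465 .1246 .07; python3 - <<'E'
from ring import *
e=fit("pics/w3.png",(250,130),75);print(e,onz(cam("wrist"),e[0],.1)); print(proj(cam("wrist"),[.5465,.1246,.1]))
E
```

```text
well [254.8 220.1] 0.88 [0.5479 0.1249 0.1   ]
knob_top [253.5 215.7] 0.78 [0.5472 0.1242 0.093 ]
knob_grip [254.4 209.5] 0.89 [0.5463 0.1253 0.084 ]
t 3.6333 tcp [0.548  0.1237 0.1313] y-axis yaw deg 68.30029346688345 z [ 0.0028  0.0009 -1.    ] q [-0.4105  0.5296  0.1421  1.8674 -0.1054  0.7489  0.9816]
shift units [0.0037 0.0003 0.1226]
((253.10107421875, 211.67617797851562), (98.89341735839844, 114.68608856201172), 88.30479431152344) [0.5418 0.1259 0.1   ]
[253.8229 218.146 ]
```

View pics/w3.png

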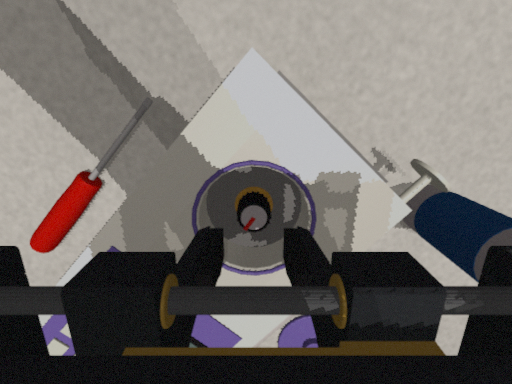

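The ring spans columns 193–316 and rows 161–272, so its centre is about (254.5,217). That matches the estimate, so I'll descend.

>>> carry_out(
  plan=[
    [0,0,0,0.003,0.001,0.03,0.386],
    [0,0,0,0.003,0.001,0.06,0.386],
    [0,0,0,0.003,0.001,0.09,0.386],
    [0,0,0,0.003,0.001,0.09,0.386],
  ],
)

```text
time: 3.97
tcp_pos: [0.5444, 0.1242, 0.0832]
orientation: [-0.591, -3.083, 0.002]
ft_force: [0.0, -0.1, 1.0]
grip_width: 0.0337
gripper_force: 0.0
```

>>> carry_out(
  plan=[
    [0,0,0,0,0,0.015,0.386],
    [0,0,0,0,0,0.03,0.386],
    [0,0,0,0,0,0.03,0.386],
  ],
)

```text
time: 4.22
tcp_pos: [0.5454, 0.1243, 0.0691]
orientation: [-0.591, -3.085, 0.0]
ft_force: [-0.5, 0.4, 1.1]
grip_width: 0.0341
gripper_force: 0.0
```

>>> carry_out(
  plan=[
    [0,0,0,0,0,0,0.1],
    [0,0,0,0,0,0,0.1],
    [0,0,0,0,0,0,0.1],
    [0,0,0,0,0,0,0.1],
    [0,0,0,0,0,0,0.1],
    [0,0,0,0,0,0,0.1],
  ],
)

```text
time: 4.72
tcp_pos: [0.5461, 0.1249, 0.0701]
orientation: [0.591, 3.084, 0.001]
ft_force: [1.6, 2.2, 1.0]
grip_width: 0.0233
gripper_force: 30.0
```

```bash
cat > s.py <<'E'
from h import *
np.set_printoptions(precision=4,suppress=True)
T=[];F=[]
for _ in range(5):
    s=robot.observe();R=Rn.from_rotvec(s["orientation"]).as_matrix();T.append(s["ft_torque"]);F.append(s["ft_force"])
print(s["time"],"tcp",s["tcp_pos"],"yaw",np.degrees(np.arctan2(R[1,1],R[0,1])),"F",np.mean(F,0),"T",np.mean(T,0),"q7",s["q"][6],"eff7",s["joint_efforts"],s["grip_width"],s["gripper_force"])
E
python3 s.py
```

```text
4.7167 tcp [0.5461 0.1249 0.0701] yaw 68.31250262929821 F [1.5636 2.2399 1.0135] T [ 0.4349 -0.1396  0.0325] q7 0.9934201983210792 eff7 [  1.097  -51.9179   4.2378 -15.451    0.3286   0.4632  -0.0117] 0.02328183596577372 29.99436093494296
```

>>> carry_out(
  plan=[
    [0,0,0.0185,0,0,0,0.1],
    [0,0,0.037,0,0,0,0.1],
    [0,0,0.0555,0,0,0,0.1],
    [0,0,0.074,0,0,0,0.1],
    [0,0,0.0925,0,0,0,0.1],
    [0,0,0.111,0,0,0,0.1],
    [0,0,0.111,0,0,0,0.1],
  ],
)

```text
time: 5.3
tcp_pos: [0.5472, 0.1261, 0.0701]
orientation: [1.616, 2.692, 0.005]
ft_force: [4.0, 5.4, -1.8]
grip_width: 0.0231
gripper_force: 30.0
```

```bash
python3 s.py
```

```text
5.3 tcp [0.5472 0.1261 0.0701] yaw 28.05349045963235 F [ 4.0372  5.3996 -1.7801] T [ 0.8774 -0.7043 -0.062 ] q7 0.45031374562055815 eff7 [  1.6699 -51.5781   8.6552 -13.3377   0.5543   1.2866  -1.1562] 0.02305947352708743 29.9959959089756
```

>>> carry_out(
  plan=[
    [0,0,0,0.0017,0.0036,0,0.1],
    [0,0,0,0.0017,0.0036,0,0.1],
    [0,0,0,0.0017,0.0036,0,0.1],
  ],
)

```text
time: 5.55
tcp_pos: [0.5472, 0.1261, 0.07]
orientation: [1.609, 2.697, 0.001]
ft_force: [1.0, 1.4, 4.5]
grip_width: 0.0227
gripper_force: 30.0
```

```bash
python3 s.py; python3 w.py pics/w4.png; python3 s.py
```

```text
5.55 tcp [0.5472 0.1261 0.07  ] yaw 28.353162273152982 F [1.0492 1.3924 4.5169] T [ 0.2529 -0.0966 -0.0081] q7 0.45290690900449293 eff7 [  0.6412 -49.9034   6.5699 -14.6751   0.2779   0.3212  -0.0033] 0.022701861096433424 29.99418491497636
knob_top [255.5 265.1] 0.96 [0.5487 0.1259 0.093 ]
knob_grip [255.8 258.4] 0.94 [0.5497 0.1245 0.084 ]
5.75 tcp [0.5472 0.1261 0.07  ] yaw 28.338904327956623 F [0.7036 0.6508 5.2783] T [ 0.2618 -0.1067 -0.0125] q7 0.4528540870998104 eff7 [  0.8885 -49.1185   6.528  -14.1346   0.302    0.3392   0.003 ] 0.023229863591400366 29.994260631501675
```

View pics/w4.png

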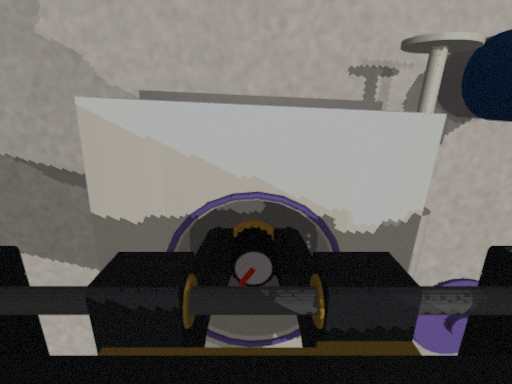

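The pointer keeps its place relative to the gripper, at about (247,277), so the knob is turning with it. I'll step on and watch the torque.

>>> carry_out(
  plan=[
    [0,0,0.0165,0,0,0,0.1],
    [0,0,0.033,0,0,0,0.1],
    [0,0,0.033,0,0,0,0.1],
  ],
)

```text
time: 6.0
tcp_pos: [0.5477, 0.1263, 0.07]
orientation: [1.884, 2.512, 0.002]
ft_force: [2.2, 2.3, 4.6]
grip_width: 0.0233
gripper_force: 30.0
```

```bash
python3 s.py
```

```text
6.0 tcp [0.5477 0.1263 0.07  ] yaw 16.25575843681946 F [2.2483 2.2756 4.6356] T [ 0.4012 -0.4481 -0.0121] q7 0.28999668054886957 eff7 [  0.9438 -48.4996   7.9256 -12.9493   0.2292   0.7563  -1.0763] 0.023314468657944915 29.99546779319644
```

>>> carry_out(
  plan=[
    [0,0,0.0165,0,0,0,0.1],
    [0,0,0.033,0,0,0,0.1],
    [0,0,0.033,0,0,0,0.1],
    [0,0,0.033,0,0,0,0.1],
  ],
)

```text
time: 6.33
tcp_pos: [0.5482, 0.1264, 0.0701]
orientation: [2.123, 2.313, 0.003]
ft_force: [4.9, 2.6, 2.9]
grip_width: 0.0231
gripper_force: 30.0
```

```bash
python3 s.py
```

```text
6.3333 tcp [0.5482 0.1264 0.0701] yaw 4.887441095792167 F [4.9398 2.6186 2.9234] T [ 0.4998 -0.851  -0.0206] q7 0.13672049870080247 eff7 [  0.6961 -48.8703   8.3011 -11.9291   0.4967   1.4167  -0.1838] 0.023092369780641265 29.994645584374666
```

>>> carry_out(
  plan=[
    [0,0,0.0165,0.0013,0.003,0,0.1],
    [0,0,0.033,0.0013,0.003,0,0.1],
    [0,0,0.033,0.0013,0.003,0,0.1],
    [0,0,0.033,0.0013,0.003,0,0.1],
  ],
)

```text
time: 6.67
tcp_pos: [0.5487, 0.1264, 0.07]
orientation: [2.353, 2.081, 0.0]
ft_force: [1.7, 1.0, 5.7]
grip_width: 0.0228
gripper_force: 30.0
```

```bash
python3 s.py
```

```text
6.6667 tcp [0.5487 0.1264 0.07  ] yaw -7.021409720787813 F [1.6747 0.9762 5.6667] T [ 0.2545 -0.3062 -0.007 ] q7 -0.02490790496348384 eff7 [  0.225  -47.8242   8.4261 -13.027    0.2072   0.576   -0.1407] 0.02283674004229328 29.9943133816123
```

>>> carry_out(
  plan=[
    [0,0,0.0165,0,0,0,0.1],
    [0,0,0.033,0,0,0,0.1],
    [0,0,0.033,0,0,0,0.1],
    [0,0,0.033,0,0,0,0.1],
  ],
)

```text
time: 7.0
tcp_pos: [0.5491, 0.1263, 0.07]
orientation: [2.554, 1.827, 0.001]
ft_force: [4.9, 0.4, 4.5]
grip_width: 0.0233
gripper_force: 30.0
```

```bash
python3 s.py
```

```text
7.0 tcp [0.5491 0.1263 0.07  ] yaw -18.8548174550161 F [4.9127 0.4416 4.4614] T [ 0.1571 -0.6315 -0.0443] q7 -0.18543221089532566 eff7 [ -0.2467 -47.8899   8.8526 -12.1535   0.1712   1.1062  -0.2477] 0.023255832623053082 29.99465636909008
```

>>> carry_out(
  plan=[
    [0,0,0.011,0.001,0.0028,0,0.1],
    [0,0,0.022,0.001,0.0028,0,0.1],
    [0,0,0.022,0.001,0.0028,0,0.1],
    [0,0,0.022,0.001,0.0028,0,0.1],
  ],
)

```text
time: 7.33
tcp_pos: [0.5495, 0.1262, 0.07]
orientation: [-2.676, -1.646, 0.001]
ft_force: [0.2, 0.9, 8.7]
grip_width: 0.0231
gripper_force: 30.0
```

```bash
python3 s.py
```

```text
7.3333 tcp [0.5495 0.1262 0.07  ] yaw -26.810868686317832 F [0.1528 0.943  8.6892] T [ 0.0566  0.0426 -0.0314] q7 -0.2937597907450343 eff7 [  0.1038 -46.6918   9.3542 -13.2411   0.0745   0.0778  -0.0794] 0.02312302674757038 29.994153957813978
```

>>> carry_out(
  plan=[
    [0,0,0.011,0,0.0007,-0.002,0.1],
    [0,0,0.022,0,0.0007,-0.002,0.1],
    [0,0,0.022,0,0.0007,-0.002,0.1],
    [0,0,0.022,0,0.0007,-0.002,0.1],
  ],
)

```text
time: 7.67
tcp_pos: [0.5497, 0.126, 0.0702]
orientation: [2.783, 1.457, -0.002]
ft_force: [4.0, -0.7, -2.5]
grip_width: 0.023
gripper_force: 30.0
```

```bash
python3 s.py
```

```text
7.6667 tcp [0.5497 0.126  0.0702] yaw -34.73377188367436 F [ 3.9777 -0.6819 -2.5112] T [-0.0246 -0.6786 -0.0051] q7 -0.4029787036849112 eff7 [ -0.6908 -51.7138  10.7519 -13.9289   0.1058   1.2113  -0.1245] 0.023049806215970515 29.994214307516813
```

>>> carry_out(
  plan=[
    [0,0,0.011,0.001,0.0025,0,0.1],
    [0,0,0.022,0.001,0.0025,0,0.1],
    [0,0,0.022,0.001,0.0025,0,0.1],
    [0,0,0.022,0.001,0.0025,0,0.1],
  ],
)

```text
time: 8.0
tcp_pos: [0.55, 0.1258, 0.0701]
orientation: [-2.877, -1.261, 0.004]
ft_force: [-0.9, -1.1, 0.1]
grip_width: 0.0232
gripper_force: 30.0
```

```bash
python3 s.py
```

```text
8.0 tcp [0.55   0.1258 0.0701] yaw -42.6631950480892 F [-0.8772 -1.1409  0.1455] T [-0.1276  0.2259  0.1268] q7 -0.5118564706205585 eff7 [ -0.2979 -51.2815  11.772  -15.8731  -0.2972  -0.0689  -0.2738] 0.023166718829572885 29.994849041104317
```

Torque has jumped to +0.13 N m, which looks like the stop. A 4° step with holds should confirm it.

>>> carry_out(
  plan=[
    [0,0,0.011,0,0,0,0.1],
    [0,0,0.011,0,0,0,0.1],
    [0,0,0.011,0,0,0,0.1],
  ],
)

```text
time: 8.25
tcp_pos: [0.5502, 0.1257, 0.0702]
orientation: [-2.92, -1.16, 0.004]
ft_force: [-1.1, -1.8, -1.3]
grip_width: 0.023
gripper_force: 30.0
```

```bash
python3 s.py
```

```text
8.25 tcp [0.5502 0.1257 0.0702] yaw -46.67061022515156 F [-1.1102 -1.8235 -1.2937] T [-0.3315  0.3515  0.1124] q7 -0.5671449100842274 eff7 [ -0.6909 -52.1921  11.9747 -16.7851  -0.5577  -0.2315  -0.2945] 0.02297783937376128 29.994788328185678
```

```bash
python3 - <<'E'
from h import *
t=[]
for i in range(8):
    im=robot.grab_frame("wrist"); t.append(robot.observe()["ft_torque"][2])
print(np.round(t,3))
a=cv2.imread("pics/w4.png")[220:310,200:310]
cv2.imwrite("pics/w5.png",cv2.resize(np.hstack([a,im[220:310,200:310]]),None,fx=3.5,fy=3.5,interpolation=cv2.INTER_NEAREST))
def ang(i):
    h=cv2.cvtColor(i,cv2.COLOR_BGR2HSV);M=(cv2.inRange(h,(0,150,80),(8,255,255))|cv2.inRange(h,(172,150,80),(180,255,255)))
    M[:220]=0;M[310:]=0;M[:,:200]=0;M[:,310:]=0
    p=np.argwhere(M)[:,::-1].astype(np.float32);l=cv2.fitLine(p,2,0,.01,.01).ravel();return len(p),p.mean(0),np.degrees(np.arctan2(l[1],l[0]))
print(ang(cv2.imread("pics/w4.png")),ang(im))
E
```

```text
[0.1   0.129 0.148 0.122 0.107 0.175 0.128 0.195]
(98, array([246.79591, 276.11224], dtype=float32), np.float32(-49.229675)) (97, array([246.6701, 276.4536], dtype=float32), np.float32(-50.4599))
```

View pics/w5.png

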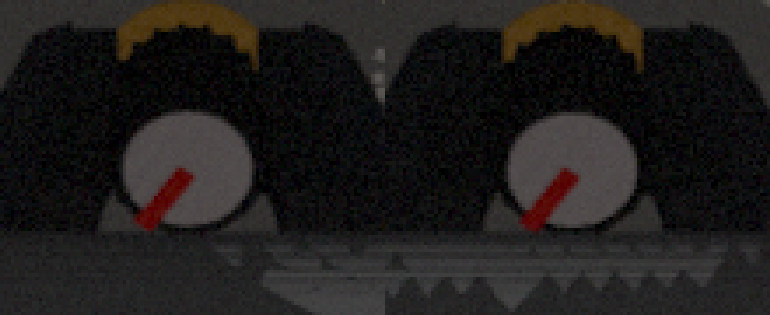

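There's no slip: the pointer is unchanged relative to the gripper. Mean torque is about 0.14 N m, so contact was at a yaw of about −41°. Next I turn back to a yaw of about +49°.

>>> carry_out(
  plan=[
    [0,0,-0.019,-0.0002,-0.0005,0,0.1],
    [0,0,-0.038,-0.0004,-0.001,0,0.1],
    [0,0,-0.057,-0.0006,-0.0015,0,0.1],
    [0,0,-0.076,-0.0008,-0.002,0,0.1],
    [0,0,-0.095,-0.001,-0.0025,0,0.1],
    [0,0,-0.114,-0.0012,-0.003,0,0.1],
    [0,0,-0.133,-0.0015,-0.0036,0,0.1],
    [0,0,-0.133,-0.0015,-0.0036,0,0.1],
  ],
)

```text
time: 9.32
tcp_pos: [0.5484, 0.1266, 0.0702]
orientation: [-2.197, -2.243, 0.003]
ft_force: [-3.7, -3.2, -5.4]
grip_width: 0.0232
gripper_force: 30.0
```

```bash
python3 s.py
```

```text
9.3167 tcp [0.5484 0.1266 0.0702] yaw 1.1805052443250947 F [-3.7205 -3.2319 -5.4223] T [-0.6605  0.8862  0.053 ] q7 0.08625470161058 eff7 [ -0.9943 -56.2836   7.3697 -20.7289  -0.4439  -1.1746   1.2716] 0.02322314415473483 29.99256662093103
```

>>> carry_out(
  plan=[
    [0,0,-0.019,-0.0006,-0.0008,0,0.1],
    [0,0,-0.038,-0.0012,-0.0016,0,0.1],
    [0,0,-0.057,-0.0018,-0.0024,0,0.1],
    [0,0,-0.076,-0.0024,-0.0032,0,0.1],
    [0,0,-0.095,-0.003,-0.004,0,0.1],
    [0,0,-0.114,-0.0034,-0.005,0,0.1],
    [0,0,-0.133,-0.0039,-0.0058,0,0.1],
    [0,0,-0.133,-0.0039,-0.0058,0,0.1],
    [0,0,-0.133,-0.0039,-0.0058,0,0.1],
  ],
)

```text
time: 10.07
tcp_pos: [0.5466, 0.1256, 0.0703]
orientation: [-1.112, -2.937, -0.001]
ft_force: [-0.6, 1.4, -9.1]
grip_width: 0.0232
gripper_force: 30.0
```

```bash
python3 s.py
```

```text
10.0667 tcp [0.5466 0.1256 0.0703] yaw 48.52896161097023 F [-0.6335  1.3937 -9.0548] T [0.1567 0.244  0.0032] q7 0.7273334566734007 eff7 [  0.9811 -58.1443   5.7563 -19.3756   0.2233  -0.1619   0.2658] 0.023235321459911407 29.99393943697214
```

>>> carry_out(
  plan=[
    [0,0,0,0,0,0,0.386],
    [0,0,0,0,0,0,0.386],
    [0,0,0,0,0,0,0.386],
    [0,0,0,0,0,0,0.386],
  ],
)

```text
time: 10.4
tcp_pos: [0.5479, 0.1253, 0.0714]
orientation: [1.105, 2.939, 0.002]
ft_force: [-1.1, -0.6, 1.0]
grip_width: 0.0343
gripper_force: 0.0
```

>>> carry_out(
  plan=[
    [0,0,0,0,0,-0.02,0.386],
    [0,0,0,0,0,-0.05,0.386],
    [0,0,0,0,0,-0.1,0.386],
    [0,0,0,0,0,-0.16,0.386],
    [0,0,0,0,0,-0.22,0.386],
    [0,0,0,0,0,-0.26,0.386],
    [0,0,0,0,0,-0.26,0.386],
    [0,0,0,0,0,-0.26,0.386],
  ],
)

```text
time: 11.07
tcp_pos: [0.5476, 0.1254, 0.2024]
orientation: [1.104, 2.939, 0.004]
ft_force: [-0.6, 0.3, -0.7]
grip_width: 0.0337
gripper_force: 0.0
```

```bash
python3 s.py; python3 w.py pics/w6.png; python3 - <<'E'
from h import *
im=cv2.imread("pics/w6.png");c=cam("wrist")
h=cv2.cvtColor(im,cv2.COLOR_BGR2HSV);M=(cv2.inRange(h,(0,150,80),(8,255,255))|cv2.inRange(h,(172,150,80),(180,255,255)))
yy,xx=np.mgrid[:384,:512];ctr=proj(c,[.5484,.124,.093]);M[np.hypot(xx-ctr[0],yy-ctr[1])>25]=0
p=np.argwhere(M)[:,::-1].astype(np.float32);w=np.array([onz(c,q,.093)[:2] for q in p]);l=cv2.fitLine(w.astype(np.float32),2,0,.0001,.01).ravel()
print(len(p),p.mean(0),w.mean(0),"pointer line deg",np.degrees(np.arctan2(l[1],l[0])))
E
```

```text
11.0667 tcp [0.5476 0.1254 0.2024] yaw 48.829912927253034 F [-0.564   0.2749 -0.6978] T [0.0105 0.04   0.0267] q7 0.6786570425807533 eff7 [  0.0656 -49.0594   4.3693 -23.3255   0.0109   0.127   -0.0312] 0.03368583170845176 0.0
well [252.8 189.1] 0.78 [0.5471 0.1254 0.1   ]
knob_top [253.  188.6] 0.79 [0.5485 0.1244 0.093 ]
knob_grip [254.  185.4] 0.65 [0.5488 0.1256 0.084 ]
26 [248.61539 194.11539] [0.54693561 0.11752845] pointer line deg -76.63217
```

View pics/w6.png

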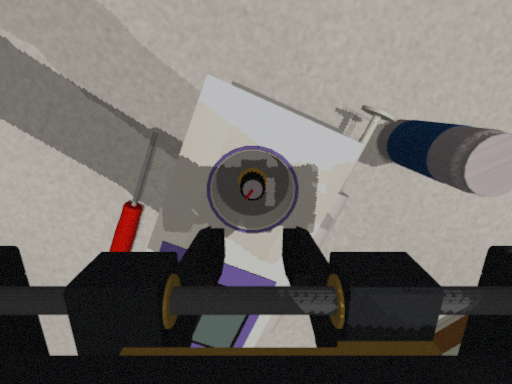

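The pointer at (249,194) still sits in the same place relative to the gripper. The knob stayed where it was left, the gripper is clear, and nothing visible on the bench has moved.

```bash
python3 -c "
from bench import robot
print(robot.finish_job())"
```

```text
the job is handed in; nothing more can be done
None
```

I turned the knob clockwise until the torque rose at its end stop, brought it back about a quarter turn and let go, then handed the job in at about 11 s; it returned no verdict, and the stop angle is my estimate to a few degrees.

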